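# Shut the cupboard's vent flap with the hook pole

## Robot

A 6-joint arm with a two-finger parallel gripper is mounted at the origin on a cart in front of the work surface, level with it; the furniture and walls round the work are solid. World frame = base frame: x ahead of the robot, y to its left, z up, the work surface at z = 0. Lengths are in m, angles in rad, forces in N, time in s.
With the tool pointing down it reaches from about 0.4 to 0.825 m from the base axis. Payload 7 kg.
Tool frame: the origin (TCP) lies midway between the tips of the shut fingers; the grasp point (between the pads) lies env.hold_point_z behind it (env.hold_point_z is the distance from the TCP to the grasp point, in m); z points along the fingers, y is the line along which they close (so a half turn about z gives the same grasp; the last joint's range is limited). The gripper opens to 85 mm and grips with 20 to 120 N. Pads are 22 mm wide; open, the fingers measure 114 mm over their backs; the gripper's body (76 mm by 85 mm) begins 54 mm behind the grasp point. The pads swing forward as they close: fully open they stand 13 mm farther back than shut.
Start: joints at [-0.946, 0.359, 0.012, 0, -1.224, -0.288], TCP at [0.223, -0.637, 0.231] pointing down, gripper open.
Joint ranges: [-3.07, 3.07], [-1.43, 2.12], [-1.02, 1.25], [-3.03, 1.67], [-3.05, -0], [-3.03, 3.03]. Speed limits (rad/s): [2.39, 2.39, 3.01, 3.14, 3.14, 3.14].

## Interface

Orientations are given as a 3x3 rotation matrix whose columns are the frame's x, y, z axes.
In Python, from station import monitor, eyes, env gives the robot as it stands. The module is installed in compiled form; this text tells all that it offers.
- The arm moves only by the tool jog_arm, never from a script. Its argument "targets" is a list that holds one entry, the list of rows, each a list of 7 numbers: the shift along the tool's x, y, z scaled (see below), then the turn, a rotation vector about the tool's x, y, z scaled (see below), then the opening, from -1 (shut) to 1 (fully open). In form: [[[x, y, z, wx, wy, wz, fingers], ...]]. A call has 1 to 10 rows; each row shifts and turns the commanded pose from where the row before left it, along the tool's axes as they then stand; what a row does not reach is not made up. The controller multiplies each number of a shift by 30 cm and each number of a turn by 90 degrees. A row lasts 1/10 s, in which the tool goes at most 50 mm and 8.59 degrees, less where a joint would pass 70% of its speed; a pose out of reach is approached as far as the arm can. A call with a number of a shift or a turn outside -1 to 1 is refused whole. A call with a gripper value outside its range is refused whole. The fingers move at their own pace and stop on an object; "grip_force" is the grip in N (left out, the last holds). Time passes only in rows, so rows that do not move let the fingers close. It gives the time, the measured TCP pose, the force, the opening and the grip force at its end, in the units of the state.
- monitor.get_obs(): the state, without advancing time (a new reading comes with each control period).
- eyes.read_camera(name): name is "side" or "top" or "wrist"; returns the picture (384x512x3 uint8, blue, green, red); there is no depth.
- eyes.camera_params(name): a dict with "fov_y" (degrees; the focal length in pixels is half the picture's height over the tangent of half this angle, whatever the lens; pixels are square), "cx", "cy" (the principal point, pixels), "world_from_camera" (4x4, takes a point from camera to world coordinates). Camera axes: x right, y down, z forward; pixel columns grow to the right and rows downward; lengths in m; the calibration is good to about 2 mm. A picture is of the moment at which its call begins: read the wrist's pose just before it. camera_params takes no time and is no camera call; for the wrist camera it gives the pose at the moment of the call.
- env.job_done(): hands the job in; it is judged then, once.
The state is a dict: "time": time; "joint_positions": joint angles; "qvel": joint speeds; "tau": joint torques, N m; "ee_pos": TCP position; "tcp_rot": TCP orientation; "contact_force": force on the tool from outside, world axes, zero at the start; "wrist_torque": the same for the moment, N m; "width": opening from 0.0 (shut) to 1.0 (fully open); "gripper_force": force on a finger pad.
Only numpy, scipy, OpenCV 4.12 (cv2) and the standard library are available. Lean on these libraries where they do the work, as an engineer would, in place of code of your own. Each camera call takes 0.05 s, during which the arm holds its last target. There are 200 camera calls.

## Task

Take the red-handled pole out of its stand, hook its brass pin down through the ring eye on the open white flap of the vegetable cupboard, and swing the flap fully shut with the pin in the ring. Then unhook the pole and put it back upright in its stand.

Things in the scene. Friction and masses are not known exactly. Their poses are not given: they have to be found in the camera images.
- pole: Loose closing pole, 213 mm long, 0.14 kg, upright in its stand. Origin at the pin's bottom tip, z up along the pole: brass pin 10 mm thick to z = 70 mm, brass flange 54 mm across at 70 to 76 mm, dark rod 14 mm thick, red square handle 22 x 22 mm from 125 to 210 mm, flat sides facing x and y. Grip the handle from above, at about z = 175 mm.
- stand: Fixed stand: a dark round foot 90 mm across with an upright grey tube, 44 mm outside, 30 mm inside, open at the top, rim 85 mm above the worktop. Origin at the centre of the underside. The pole's pin hangs in the tube with the flange resting on the rim, so the pole's tip is then 15 mm above the worktop.
- flap_eye (a point): Centre of the brass ring eye (40 mm inside, 6 mm wire) at the top of the white louvred flap, 220 x 120 mm, of a fixed wooden cupboard 212 mm high. Axes turn with the flap: x into the cupboard, y along the hinge, z up the flap. From the eye the hinge line (65 mm above the worktop) lies 37 mm along +x and 127 mm along -z. The ring is level when the flap is 0.4 rad open, tilted under 0.5 otherwise.
- flap (a joint): Flap angle about its lower edge, rad: 0 is upright, shut against its stop; it grows as the top edge leans out towards the robot, to 0.9. It starts 0.55 to 0.8 open. A stiff hinge keeps it where it is left; shutting takes about 1.5 N at the eye.

How it is judged:
On the way, in this order (a step that is already met when the one before it is completed fails the run):
1. the pole's pin is down through the ring eye while the flap is still open (value of joint flap above 0.35 rad and x of flap_eye in the frame of pole between -0.018 and 0.018 m and y of flap_eye in the frame of pole between -0.018 and 0.018 m and z of flap_eye in the frame of pole between 0.008 and 0.075 m), for 0.2 s.
2. the flap is shut (within 10 degrees) with the pin still through the ring eye (value of joint flap below 0.17 rad and x of flap_eye in the frame of pole between -0.018 and 0.018 m and y of flap_eye in the frame of pole between -0.018 and 0.018 m and z of flap_eye in the frame of pole between 0.004 and 0.075 m), for 0.1 s.
At the end, for the whole second after the job is handed in: The flap is shut to within 10 degrees (0.17 rad), and the pole is back at rest in its stand: pin in the tube, tip within 14 mm of the tube's axis and under 25 mm above the worktop, upright within 10 degrees (value of joint flap below 0.17 rad and horizontal distance between pole and stand below 0.014 m and height (world z) of pole below 0.025 m and angle between pole's own z axis and vertical below 0.17 rad and linear speed of pole below 0.05 m/s); the robot touches nothing.
It also fails if it takes over 54 s, if anything falls off the work surface, if the arm or the gripper's body presses on something with over 40 N, if the wrist force passes 120 N, or if a joint passes its speed limit or range.

## Working session

There is one attempt and no reset: what is moved stays moved. The work goes in short steps, Python scripts to look and compute and a tool call to move; the robot and the scene stay as the last step left them, time stands still between calls to the robot, and variables do not carry over. Pictures are saved under pics/ and viewed, at most 10 in all, crops included, and the job is handed in when it is done.

Besides the shell and the picture viewer there is one more tool, called after "Call:" by a JSON object that holds its "fn" and its "kwargs", one argument or row to a line. jog_arm: Moves the arm, as the interface text tells. Shifts and turns lie within -1 to 1; 1 stands for 30 cm of shift or 90 degrees of turn. Its arguments: {"type":"object","properties":{"targets":{"type":"array"},"grip_force":{"type":"number"}},"required":["targets"]}

```bash
mkdir -p pics; python3 - <<'E'
from station import monitor, eyes, env
import cv2, numpy as np, json
np.set_printoptions(precision=4,suppress=True)
o=monitor.get_obs(); print(o['time'],o['ee_pos'],o['tcp_rot'],o['width'],env.hold_point_z)
ims=[]
for n in ("side","top"):
    im=eyes.read_camera(n); cv2.imwrite(f'pics/{n}0.png',im); p=eyes.camera_params(n); print(n,p)
E
```

```text
0.0 [ 0.2229 -0.6366  0.2304] [[-0.9439 -0.3304 -0.0007]
 [-0.3304  0.9439  0.0015]
 [ 0.0002  0.0017 -1.    ]] 0.9977857628829935 0.0187
side {'fov_y': 45.13672340501243, 'cx': 260.91494104041516, 'cy': 191.7926844590374, 'world_from_camera': array([[-0.2775, -0.8094,  0.5176, -0.2242],
       [-0.9607,  0.2392, -0.141 ,  0.1737],
       [-0.0097, -0.5364, -0.8439,  1.2565],
       [ 0.    ,  0.    ,  0.    ,  1.    ]])}
top {'fov_y': 50.90874715319505, 'cx': 258.58349040621744, 'cy': 188.03471327825176, 'world_from_camera': array([[ 0.0264, -0.9814,  0.1903,  0.2742],
       [-0.999 , -0.0328, -0.0308, -0.0121],
       [ 0.0364, -0.1892, -0.9813,  1.2312],
       [ 0.    ,  0.    ,  0.    ,  1.    ]])}
```

View pics/side0.png

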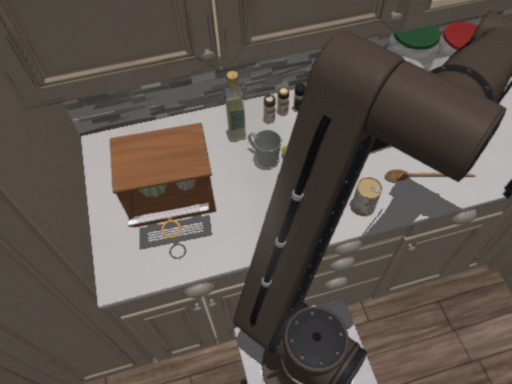

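View pics/top0.png

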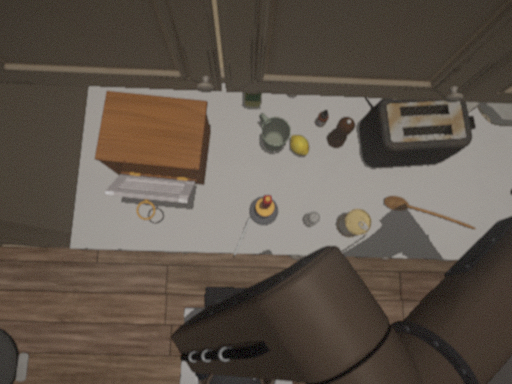

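Side: the brass ring eye is at about (171,229), with its shadow at (178,250). Top: the ring is at about (147,210) and the pole in its stand at about (265,205). The arm hides the pole in the side view.

```bash
cat > h.py <<'E'
import numpy as np, cv2
def ray(p,uv):
    f=192/np.tan(np.radians(p['fov_y']/2)); T=p['world_from_camera']
    d=T[:3,:3]@np.array([(uv[0]-p['cx'])/f,(uv[1]-p['cy'])/f,1.]); return T[:3,3],d/np.linalg.norm(d)
def atz(p,uv,z):
    c,d=ray(p,uv); return c+d*(z-c[2])/d[2]
def proj(p,X):
    f=192/np.tan(np.radians(p['fov_y']/2)); T=p['world_from_camera']
    q=T[:3,:3].T@(np.array(X)-T[:3,3]); return q[:2]/q[2]*f+[p['cx'],p['cy']]
def tri(p1,a,p2,b):
    c1,d1=ray(p1,a); c2,d2=ray(p2,b)
    s=np.linalg.lstsq(np.c_[d1,-d2],c2-c1,rcond=None)[0]
    x,y=c1+s[0]*d1,c2+s[1]*d2; return (x+y)/2,np.linalg.norm(x-y)
E
python3 - <<'E'
import cv2,numpy as np
from h import *
from station import eyes
np.set_printoptions(precision=4,suppress=True)
S=cv2.imread('pics/side0.png');T=cv2.imread('pics/top0.png')
ps,pt=eyes.camera_params('side'),eyes.camera_params('top')
c=lambda I,x,y,w,h:cv2.resize(I[y:y+h,x:x+w],(400,300),interpolation=cv2.INTER_CUBIC)
cv2.imwrite('pics/c0.png',np.vstack([np.hstack([c(S,120,180,100,75),c(T,100,160,100,75)]),np.hstack([c(T,225,175,80,60),c(S,105,120,120,90)])]))
def mask(I,x,y,w,h,lo,hi):
    H=cv2.cvtColor(I,cv2.COLOR_BGR2HSV);m=np.zeros(I.shape[:2],np.uint8)
    m[y:y+h,x:x+w]=cv2.inRange(H,lo,hi)[y:y+h,x:x+w];return m
r=[]
for I,b in((S,(155,212,35,28)),(T,(130,195,24,30))):
    m=mask(I,*b,(8,90,70),(30,255,255)); P=np.argwhere(m)[:,::-1].astype(np.float32)
    e=cv2.fitEllipse(cv2.convexHull(P));print(len(P),e,cv2.boundingRect(P)); r.append(e[0])
print('ring',tri(ps,r[0],pt,r[1]))
m=mask(T,240,185,50,45,(0,120,60),(6,255,255))|mask(T,240,185,50,45,(172,120,60),(180,255,255))
P=np.argwhere(m)[:,::-1].astype(np.float32);print('red',len(P),cv2.boundingRect(P),cv2.minAreaRect(P))
E
```

```text
147 ((172.42320251464844, 225.3225555419922), (20.88580322265625, 32.40146255493164), 72.40158081054688) (158, 215, 28, 23)
96 ((145.53810119628906, 209.5154571533203), (18.095239639282227, 19.342817306518555), 2.604637384414673) (137, 200, 17, 20)
ring (array([0.4129, 0.2504, 0.1618]), np.float64(0.003578060130041753))
red 25 (263, 196, 9, 10) ((265.92303466796875, 201.11537170410156), (7.765803337097168, 7.488452911376953), 33.690067291259766)
```

View pics/c0.png

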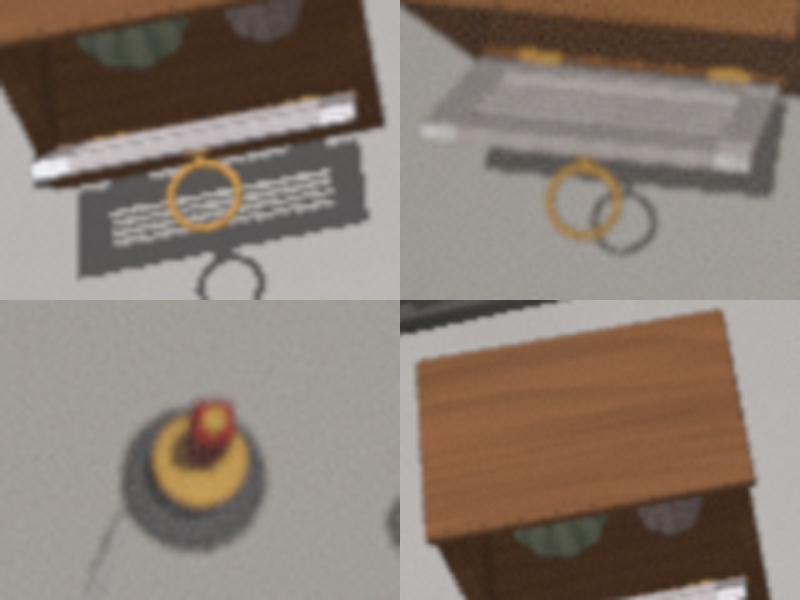

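The crop shows: ring centre side (171.0,228.8) and top (146.0,210.0); flange top (265.2,206.8), handle cap (268.4,198.6), foot (263.8,210.6); roof front corners in side (113.4,192.3) and (211.5,174.9).

```bash
python3 - <<'E'
from h import *
from station import eyes
np.set_printoptions(precision=4,suppress=True)
ps,pt=eyes.camera_params('side'),eyes.camera_params('top')
R,e=tri(ps,(171,228.8),pt,(146,210)); print('ring',R,e)
print('pole flange',atz(pt,(265.2,206.8),.091),'cap',atz(pt,(268.4,198.6),.228),'foot',atz(pt,(263.8,210.6),.008))
L,Rr,B,C=[atz(ps,u,.212) for u in((113.4,192.3),(211.5,174.9),(201.6,123),(110.1,138.6))]
print(L,Rr,B,C,np.linalg.norm(L-Rr),np.linalg.norm(Rr-B))
a=L-Rr; print('yaw of y axis from world y',np.arctan2(-a[0],a[1])); b=B-Rr;print(np.arctan2(b[1],b[0]))
yaw=np.arctan2(-a[0],a[1])
# eye height vs angle
for t in np.arange(.5,.85,.05): print(t, 65+127*np.cos(t)-37*np.sin(t), 127*np.sin(t)+37*np.cos(t))
E
```

```text
ring [0.4151 0.256  0.1402] 0.0002440847922360779
pole flange [ 0.4413 -0.0682  0.091 ] cap [ 0.4424 -0.0691  0.228 ] foot [ 0.4416 -0.0683  0.008 ]
[0.5273 0.3798 0.212 ] [0.5077 0.1141 0.212 ] [0.6984 0.1007 0.212 ] [0.7163 0.3682 0.212 ] 0.26643190710065173 0.1911349364665808
yaw of y axis from world y -0.07333987585077659
-0.06981564008084908
0.5 158.7142404317218 93.35759819267757
0.55 153.9311868311228 97.92468539039542
0.6000000000000001 148.92585157791282 102.2470118728276
0.6500000000000001 143.71074540349662 106.31377407479211
0.7000000000000002 138.29890335733543 110.11480720871286
0.7500000000000002 132.70385222611188 113.64061067129484
0.8000000000000003 126.93957672380765 116.88237179008452
```

Call:
{"fn": "jog_arm", "kwargs": {
  "targets": [
    [[0,0,-0.122,0,0,0.0715,1],[0,0,-0.122,0,0,0.0715,1],[0,0,-0.122,0,0,0.0715,1],[-0.056,0.1456,0,0,0,0,1],[-0.056,0.1456,0,0,0,0,1],[-0.056,0.1456,0,0,0,0,1],[-0.056,0.1456,0,0,0,0,1],[-0.056,0.1456,0,0,0,0,1],[-0.056,0.1456,0,0,0,0,1],[-0.056,0.1456,0,0,0,0,1]]
  ]
}}

```text
time: 1.1
ee_pos: [0.3407, -0.3295, 0.3409]
tcp_rot: [[-1.0, 0.0, -0.0], [0.0, 1.0, 0.0], [0.0, 0.0, -1.0]]
contact_force: [1.6, -0.4, 0.4]
width: 1.001
gripper_force: 0.0
```

Call:
{"fn": "jog_arm", "kwargs": {
  "targets": [
    [[-0.056,0.1456,0,0,0,0,1],[-0.056,0.1456,0,0,0,0,1],[-0.056,0.1456,0,0,0,0,1],[-0.056,0.1456,0,0,0,0,1],[-0.056,0.1456,0,0,0,0,1],[-0.056,0.1456,0,0,0,0,1],[0,0,0,0,0,0,1],[0,0,0,0,0,0,1]]
  ]
}}

```text
time: 1.9
ee_pos: [0.4415, -0.0682, 0.3407]
tcp_rot: [[-1.0, -0.003, -0.001], [-0.003, 1.0, -0.0], [0.001, -0.0, -1.0]]
contact_force: [-0.7, -0.4, 0.5]
width: 1.0
gripper_force: 0.0
```

```bash
python3 - <<'E'
from h import *
from station import eyes,monitor
np.set_printoptions(precision=4,suppress=True)
o=monitor.get_obs();print(o['time'],o['ee_pos'],o['tcp_rot'],o['joint_positions'])
p=eyes.camera_params('wrist');print(p)
cv2.imwrite('pics/w1.png',eyes.read_camera('wrist'))
for X in((.4415,-.0685,.228),(.4415,-.0685,.091)): print(proj(p,X))
E
```

```text
1.9 [ 0.4415 -0.0682  0.3407] [[-1.     -0.0028 -0.001 ]
 [-0.0028  1.     -0.0001]
 [ 0.001  -0.0001 -1.    ]] [ 0.2904 -0.0866 -0.269  -0.0002 -1.3894 -1.8584]
{'fov_y': 69.14568298553625, 'cx': 255.42336228314662, 'cy': 190.75054795329444, 'world_from_camera': array([[-0.0029,  0.9663,  0.2576,  0.3747],
       [ 1.    ,  0.0028,  0.0007, -0.0682],
       [-0.0001,  0.2576, -0.9663,  0.4831],
       [ 0.    ,  0.    ,  0.    ,  1.    ]])}
[254.9159 189.5117]
[255.0916 165.106 ]
```

View pics/w1.png

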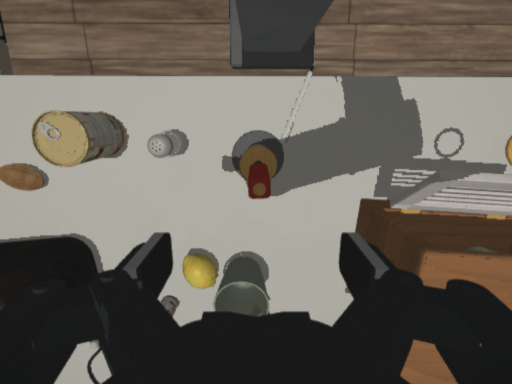

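Wrist view: handle cap at about (259.5,188) and flange at about (259,164), which is ~4 px right of the projected points. I'll zoom in for position and yaw.

```bash
python3 - <<'E'
from h import *
from station import eyes
np.set_printoptions(precision=4,suppress=True)
I=cv2.imread('pics/w1.png');p=eyes.camera_params('wrist')
cv2.imwrite('pics/w1c.png',cv2.resize(I[125:205,220:300],(600,600),interpolation=cv2.INTER_CUBIC))
H=cv2.cvtColor(I,cv2.COLOR_BGR2HSV)
m=(cv2.inRange(H,(0,120,40),(6,255,255))|cv2.inRange(H,(172,120,40),(180,255,255)));m[:150]=0;m[205:]=0;m[:,:230]=0;m[:,290:]=0
P=np.argwhere(m)[:,::-1].astype(np.float32);print(len(P),cv2.boundingRect(P),cv2.minAreaRect(P))
E
```

```text
525 (248, 163, 22, 35) ((258.5, 180.0), (34.0, 21.0), 90.0)
```

View pics/w1c.png

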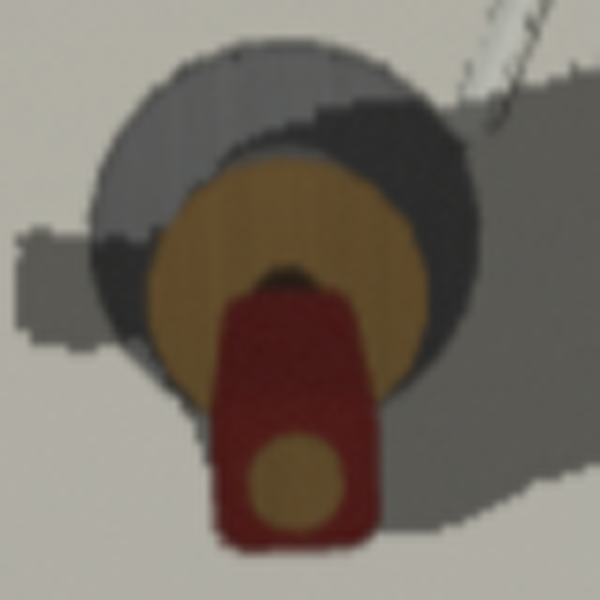

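Call:
{"fn": "jog_arm", "kwargs": {
  "targets": [
    [[0,0.014,0.1,0,0,0,1],[0,0,0.116,0,0,0,1],[0,0,0.116,0,0,0,1],[0,0,0.116,0,0,0,1],[0,0,0.116,0,0,0,1],[0,0,0,0,0,0,1],[0,0,0,0,0,0,-1],[0,0,0,0,0,0,-1],[0,0,0,0,0,0,-1],[0,0,0,0,0,0,-1]]
  ],
  "grip_force": 60
}}

```text
time: 2.95
ee_pos: [0.4422, -0.065, 0.1732]
tcp_rot: [[-1.0, 0.0, 0.002], [0.0, 1.0, 0.001], [-0.002, 0.001, -1.0]]
contact_force: [0.2, -0.7, -0.0]
width: 0.331
gripper_force: 0.0
```

Call:
{"fn": "jog_arm", "kwargs": {
  "targets": [
    [[0,0,0,0,0,0,-1],[0,0,0,0,0,0,-1],[0,0,0,0,0,0,-1]]
  ]
}}

```text
time: 3.25
ee_pos: [0.4424, -0.0649, 0.1731]
tcp_rot: [[-1.0, -0.001, 0.002], [-0.001, 1.0, 0.0], [-0.002, 0.0, -1.0]]
contact_force: [-1.3, 0.7, 7.2]
width: 0.247
gripper_force: 58.8
```

Call:
{"fn": "jog_arm", "kwargs": {
  "targets": [
    [[0,0,-0.08,0,0,0,-1],[0,0,-0.13,0,0,0,-1],[0,0,-0.13,0,0,0,-1],[0,0,-0.13,0,0,0,-1],[0,0,-0.1,0,0,0,-1],[0.013,0.1,0,0,0,0,-1],[0.013,0.154,0,0,0,0,-1],[0.013,0.154,0,0,0,0,-1],[0.013,0.154,0,0,0,0,-1],[0.013,0.154,0,0,0,0,-1]]
  ]
}}

```text
time: 4.25
ee_pos: [0.4211, 0.1514, 0.343]
tcp_rot: [[-1.0, -0.0, 0.0], [-0.0, 1.0, 0.001], [-0.0, 0.001, -1.0]]
contact_force: [1.0, -0.2, -1.8]
width: 0.248
gripper_force: 58.8
```

Call:
{"fn": "jog_arm", "kwargs": {
  "targets": [
    [[0.013,0.154,0,0,0,0,-1],[0.013,0.154,0,0,0,0,-1],[0,0.053,0,0,0,0,-1],[0,0,0,0,0,0,-1],[0,0,0,0,0,0,-1]]
  ]
}}

```text
time: 4.75
ee_pos: [0.4139, 0.2579, 0.3425]
tcp_rot: [[-1.0, -0.001, -0.001], [-0.001, 1.0, -0.001], [0.001, -0.001, -1.0]]
contact_force: [-0.8, -0.4, -2.3]
width: 0.249
gripper_force: 59.0
```

```bash
python3 - <<'E'
from h import *
from station import eyes,monitor
np.set_printoptions(precision=4,suppress=True)
o=monitor.get_obs();print(o['time'],o['ee_pos'],o['contact_force'],o['joint_positions'])
pw,pt,ps=[eyes.camera_params(n) for n in('wrist','top','side')]
W,S,T=[eyes.read_camera(n) for n in('wrist','side','top')]
x,y,z=o['ee_pos']; print('tip proj',[proj(p,(x,y,z-.158)) for p in(pw,ps,pt)],'ring proj',[proj(p,(.4151,.256,.1402)) for p in(pw,ps,pt)])
c=lambda I,x,y,w,h,W,H:cv2.resize(I[y:y+h,x:x+w],(W,H),interpolation=cv2.INTER_CUBIC)
cv2.imwrite('pics/w2.png',np.vstack([c(W,0,0,512,384,400,300),np.hstack([c(S,130,170,100,75,400,300)])]) if 0 else np.hstack([c(W,150,50,210,315,400,600),np.vstack([c(S,125,180,100,75,400,300),c(T,100,165,100,75,400,300)])]))
E
```

```text
4.75 [0.4139 0.2579 0.3425] [-0.7959 -0.3585 -2.3331] [ 0.9612 -0.0115 -0.1949 -0.0002 -1.3887 -2.5313]
tip proj [array([255.4326, 179.1124]), array([167.4178, 221.5182]), array([141.2106, 208.142 ])] ring proj [array([253.9726, 172.3876]), array([170.9481, 228.7983]), array([146.0314, 210.0282])]
```

View pics/w2.png

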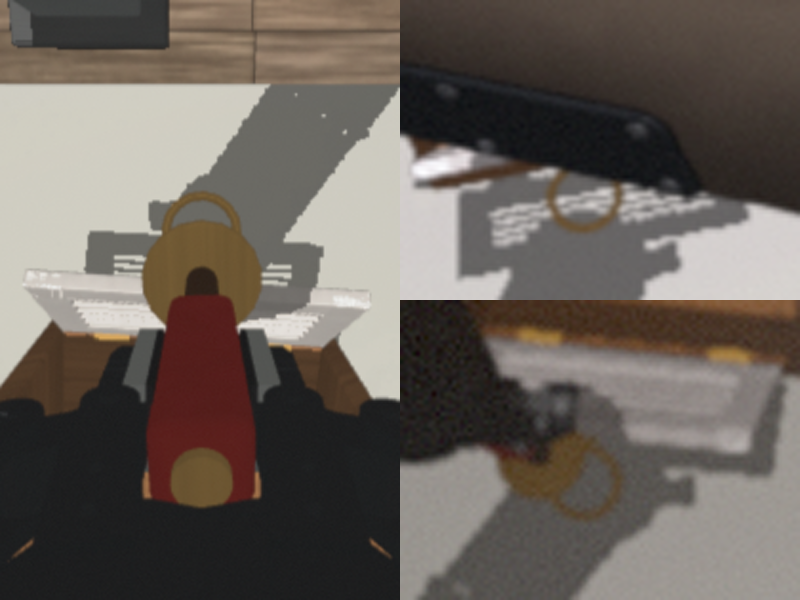

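The wrist view shows the ring concentric with the flange in y (both at col ≈256). Its outer edge is at row 150.8 against 151.3 expected, so the ring estimate holds and I'll insert the pin.

Call:
{"fn": "jog_arm", "kwargs": {
  "targets": [
    [[-0.004,0.002,0.053,0,0,0,-1],[0,0,0.053,0,0,0,-1],[0,0,0.053,0,0,0,-1],[0,0,0.053,0,0,0,-1],[0,0,0.053,0,0,0,-1],[0,0,0,0,0,0,-1],[0,0,0,0,0,0,-1],[0,0,0,0,0,0,-1],[0,0,0,0,0,0,-1]]
  ]
}}

```text
time: 5.8
ee_pos: [0.4159, 0.2588, 0.2644]
tcp_rot: [[-1.0, 0.0, 0.001], [0.0, 1.0, 0.001], [-0.001, 0.001, -1.0]]
contact_force: [-0.2, 0.6, -0.4]
width: 0.251
gripper_force: 58.9
```

```bash
python3 - <<'E'
from h import *
from station import eyes,monitor
o=monitor.get_obs();print(o['time'],o['ee_pos'],o['contact_force'])
W,S,T=[eyes.read_camera(n) for n in('wrist','side','top')]
c=lambda I,x,y,w,h,W,H:cv2.resize(I[y:y+h,x:x+w],(W,H),interpolation=cv2.INTER_CUBIC)
cv2.imwrite('pics/w3.png',np.hstack([c(W,150,50,210,315,400,600),np.vstack([c(S,125,180,100,75,400,300),c(T,100,165,100,75,400,300)])]))
E
```

```text
5.8 [0.41586607 0.25881899 0.26441459] [-0.21996762  0.6257961  -0.37451435]
```

View pics/w3.png

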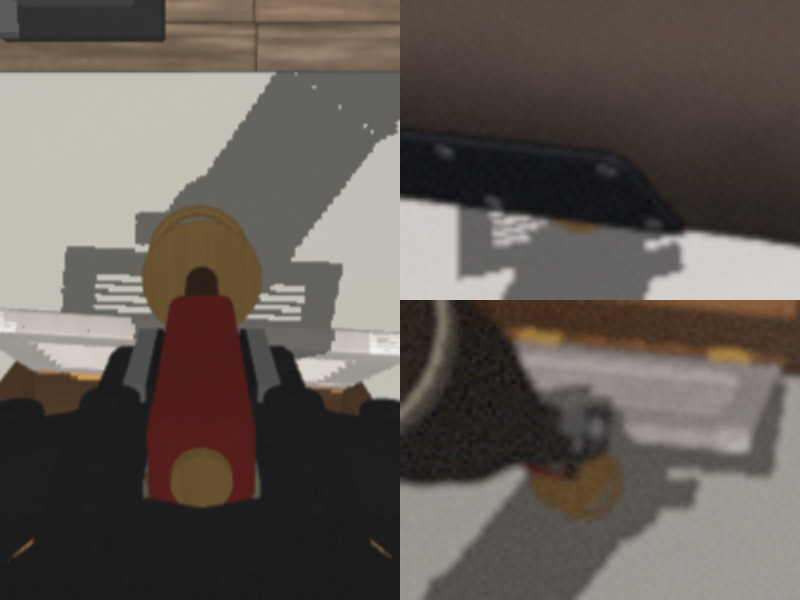

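The pin is through the ring with no contact force: the flange covers the ring concentrically in the wrist crop. I'll swing the flap along the eye's arc.

Call:
{"fn": "jog_arm", "kwargs": {
  "targets": [
    [[-0.0233,-0.0017,0,0,0,0,-1],[-0.0233,-0.0017,0,0,0,0,-1],[-0.011,-0.001,-0.0147,0,0,0,-1],[-0.011,-0.001,-0.0147,0,0,0,-1],[-0.0147,-0.001,-0.0163,0,0,0,-1],[-0.0147,-0.001,-0.0163,0,0,0,-1],[-0.0165,-0.001,-0.0148,0,0,0,-1],[-0.0165,-0.001,-0.0148,0,0,0,-1],[-0.0177,-0.001,-0.013,0,0,0,-1],[-0.0177,-0.001,-0.013,0,0,0,-1]]
  ]
}}

```text
time: 6.95
ee_pos: [0.4659, 0.2552, 0.299]
tcp_rot: [[-1.0, 0.0, 0.0], [0.0, 1.0, 0.0], [-0.0, 0.0, -1.0]]
contact_force: [-1.4, 0.9, -2.4]
width: 0.248
gripper_force: 59.0
```

Call:
{"fn": "jog_arm", "kwargs": {
  "targets": [
    [[-0.019,-0.001,-0.0112,0,0,0,-1],[-0.019,-0.001,-0.0112,0,0,0,-1],[-0.02,-0.001,-0.0093,0,0,0,-1],[-0.02,-0.001,-0.0093,0,0,0,-1],[-0.0208,-0.001,-0.0072,0,0,0,-1],[-0.0208,-0.001,-0.0072,0,0,0,-1],[0,0,0,0,0,0,-1],[0,0,0,0,0,0,-1]]
  ]
}}

```text
time: 7.75
ee_pos: [0.5013, 0.2533, 0.3153]
tcp_rot: [[-1.0, 0.0, -0.0], [0.0, 1.0, -0.0], [0.0, -0.0, -1.0]]
contact_force: [-2.8, -0.2, -1.4]
width: 0.247
gripper_force: 59.2
```

```bash
python3 - <<'E'
from h import *
from station import eyes,monitor
o=monitor.get_obs();print(o['time'],o['ee_pos'],o['contact_force'])
W,S,T=[eyes.read_camera(n) for n in('wrist','side','top')]
c=lambda I,x,y,w,h,W,H:cv2.resize(I[y:y+h,x:x+w],(W,H),interpolation=cv2.INTER_CUBIC)
cv2.imwrite('pics/w4.png',np.hstack([c(W,150,50,210,315,400,600),np.vstack([c(S,105,160,120,90,400,300),c(T,90,145,120,90,400,300)])]))
E
```

```text
7.75 [0.50128804 0.25330926 0.31527116] [-2.76221661 -0.20891273 -1.43281094]
```

View pics/w4.png

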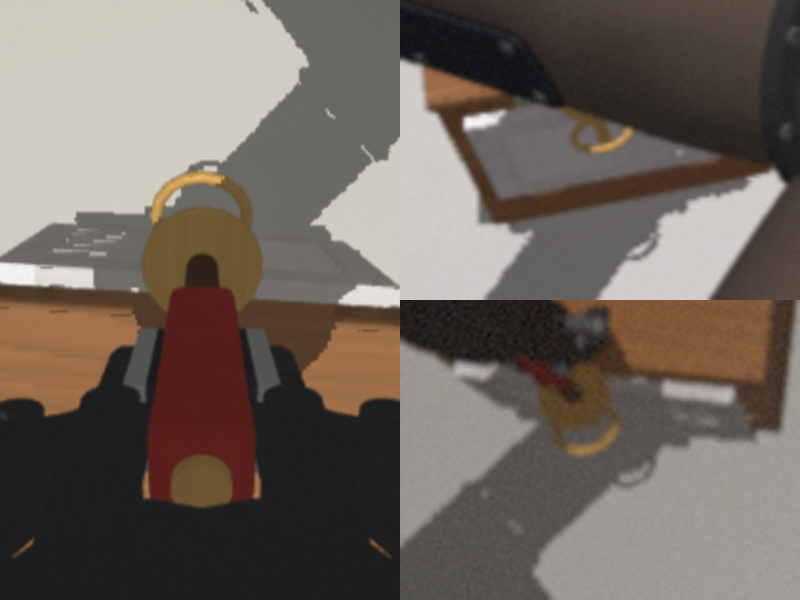

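The flap stands almost upright with the pin still in the ring. I'll push a little further against the stop.

Call:
{"fn": "jog_arm", "kwargs": {
  "targets": [
    [[-0.008,0,-0.002,0,0,0,-1],[-0.008,0,-0.002,0,0,0,-1],[0,0,0,0,0,0,-1],[0,0,0,0,0,0,-1]]
  ]
}}

```text
time: 8.3
ee_pos: [0.506, 0.2534, 0.3164]
tcp_rot: [[-1.0, 0.0, -0.0], [0.0, 1.0, -0.0], [0.0, -0.0, -1.0]]
contact_force: [-4.1, 0.8, -3.1]
width: 0.249
gripper_force: 58.9
```

Call:
{"fn": "jog_arm", "kwargs": {
  "targets": [
    [[-0.01,0,0,0,0,0,-1],[0,0,0,0,0,0,-1],[0,0,0,0,0,0,-1]]
  ]
}}

```text
time: 8.6
ee_pos: [0.5091, 0.2534, 0.3164]
tcp_rot: [[-1.0, 0.0, -0.0], [0.0, 1.0, -0.0], [0.0, -0.0, -1.0]]
contact_force: [-4.2, 0.9, -2.6]
width: 0.25
gripper_force: 58.9
```

```bash
python3 - <<'E'
from h import *
from station import eyes,monitor
o=monitor.get_obs();print(o['time'],o['ee_pos'],o['contact_force'],o['wrist_torque'])
W,S,T=[eyes.read_camera(n) for n in('wrist','side','top')]
c=lambda I,x,y,w,h,W,H:cv2.resize(I[y:y+h,x:x+w],(W,H),interpolation=cv2.INTER_CUBIC)
cv2.imwrite('pics/w5.png',np.hstack([c(W,150,50,210,315,400,600),np.vstack([c(S,105,160,120,90,400,300),c(T,90,145,120,90,400,300)])]))
E
```

```text
8.6 [0.50908067 0.2534412  0.31644056] [-4.22407256  0.86604745 -2.63391828] [ 0.29698171  2.00571036 -0.00630529]
```

View pics/w5.png

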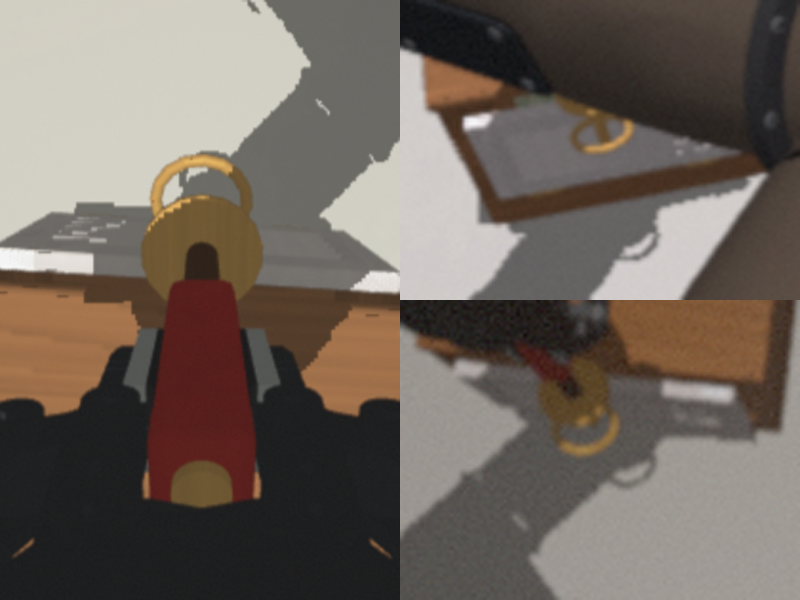

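Between the last two pushes the ring stayed put in the top view, about (585,430) in the crop, while the pole only tilted in the grip. That points to the flap being on its stop. I'll check this in numbers from the ring's outermost points: side (165.6,205.9) and top (146.4,191.8).

```bash
python3 - <<'E'
from h import *
from station import eyes
np.set_printoptions(precision=4,suppress=True)
ps,pt=eyes.camera_params('side'),eyes.camera_params('top')
print(tri(ps,(165.6,205.9),pt,(146.4,191.8)))
for t in(0,.1,.17,.25):
    r=.127*np.sin(t)+.037*np.cos(t)+.026*np.cos(.4-t);z=.065+.127*np.cos(t)-.037*np.sin(t)+.026*np.sin(.4-t)
    X=(.5236-r*.9974,.2482+.0719*r,z);print(t,X,proj(ps,X),proj(pt,X))
E
```

```text
(array([0.4579, 0.2504, 0.1893]), np.float64(0.007583812200585541))
0 (np.float64(0.46281087787911956), np.float64(0.252582131422189), np.float64(0.20212487690002492)) [165.0235 202.42  ] [143.1297 188.4059]
0.1 (np.float64(0.44946051839484147), np.float64(0.2535445244910877), np.float64(0.1953552179475715)) [165.986  207.9268] [142.977 193.962]
0.17 (np.float64(0.44054837613723896), np.float64(0.254186977898268), np.float64(0.18983693409395028)) [166.6979 211.7968] [142.9701 197.7109]
0.25 (np.float64(0.4308636326322275), np.float64(0.25488512614171127), np.float64(0.1827833225091481)) [167.5429 216.1974] [143.0621 201.8181]
```

Both views give a flap angle of about 0.06 rad, so it is shut. I'll back off to the ring centre and lift straight out.

Call:
{"fn": "jog_arm", "kwargs": {
  "targets": [
    [[0.018,0,0,0,0,0,-1],[0.018,0,0,0,0,0,-1],[0,0,0,0,0,0,-1],[0,0,-0.03,0,0,0,-1],[0,0,-0.05,0,0,0,-1],[0,0,-0.07,0,0,0,-1],[0,0,-0.08,0,0,0,-1],[0,0,-0.1,0,0,0,-1],[0,0,0,0,0,0,-1]]
  ]
}}

```text
time: 9.65
ee_pos: [0.5, 0.2538, 0.421]
tcp_rot: [[-1.0, 0.0, 0.007], [0.0, 1.0, 0.004], [-0.007, 0.004, -1.0]]
contact_force: [-0.4, 1.0, -0.1]
width: 0.249
gripper_force: 59.2
```

```bash
python3 - <<'E'
from h import *
from station import eyes,monitor
np.set_printoptions(precision=4,suppress=True)
o=monitor.get_obs();print(o['time'],o['ee_pos'],o['contact_force'],o['joint_positions'])
p=eyes.camera_params('wrist')
W,S,T=[eyes.read_camera(n) for n in('wrist','side','top')]
for n,I in zip('WST',(W,S,T)): cv2.imwrite(f'pics/n6{n}.png',I)
x,y,z=o['ee_pos']; print('flange nominal',proj(p,(x,y,z-.158+.076)))
def br(I,b):
    H=cv2.cvtColor(I,cv2.COLOR_BGR2HSV);m=np.zeros(I.shape[:2],np.uint8);u,v,w,h=b
    m[v:v+h,u:u+w]=cv2.inRange(H,(8,90,50),(30,255,255))[v:v+h,u:u+w]; n,l,s,c=cv2.connectedComponentsWithStats(m)
    return [tuple(r) for r in s[1:] if r[4]>25]
print(br(W,(200,120,110,110)),br(S,(140,170,60,50)),br(T,(120,160,50,50)))
E
```

```text
9.65 [0.5    0.2538 0.421 ] [-0.4269  1.026  -0.1354] [ 0.8206  0.0999  0.0922  0.0024 -1.5552 -2.3916]
flange nominal [254.842  198.0545]
[(np.int32(200), np.int32(133), np.int32(110), np.int32(97), np.int32(5359))] [(np.int32(140), np.int32(173), np.int32(33), np.int32(16), np.int32(270)), (np.int32(156), np.int32(191), np.int32(19), np.int32(15), np.int32(94)), (np.int32(141), np.int32(208), np.int32(59), np.int32(12), np.int32(294))] [(np.int32(120), np.int32(160), np.int32(50), np.int32(32), np.int32(666))]
```

The side ring's lower edge is still at row 206, so the flap stayed shut. I'll move over the stand.

Call:
{"fn": "jog_arm", "kwargs": {
  "targets": [
    [[0.0276,-0.1,0,0,0,0,-1],[0.0276,-0.1518,0,0,0,0,-1],[0.0276,-0.1518,0,0,0,0,-1],[0.0276,-0.1518,0,0,0,0,-1],[0.0276,-0.1518,0.05,0,0,0,-1],[0.0276,-0.1518,0.05,0,0,0,-1],[0.0276,-0.1518,0.05,0,0,0,-1],[0,-0.052,0.1,0,0,0,-1],[0,0,0,0,0,0,-1],[0,0,0,0,0,0,-1]]
  ]
}}

```text
time: 10.8
ee_pos: [0.4399, -0.0659, 0.3401]
tcp_rot: [[-1.0, 0.001, -0.002], [0.001, 1.0, -0.001], [0.002, -0.001, -1.0]]
contact_force: [-0.3, 0.8, -0.5]
width: 0.248
gripper_force: 59.3
```

```bash
python3 - <<'E'
from h import *
from station import eyes,monitor
np.set_printoptions(precision=4,suppress=True)
o=monitor.get_obs();print(o['time'],o['ee_pos'],o['contact_force'])
p=eyes.camera_params('wrist');ps=eyes.camera_params('side')
W,S=[eyes.read_camera(n) for n in('wrist','side')]
x,y,z=o['ee_pos']; print('flange nominal',proj(p,(x,y,z-.158+.076)),'foot',proj(p,(.4424,-.0649,.008)))
c=lambda I,x,y,w,h,W,H:cv2.resize(I[y:y+h,x:x+w],(W,H),interpolation=cv2.INTER_CUBIC)
cv2.imwrite('pics/w7.png',np.hstack([c(W,200,120,120,180,400,600),c(S,240,160,120,180,400,600)]))
print(proj(ps,(.4424,-.0649,.085)))
E
```

```text
10.8 [ 0.4399 -0.0659  0.3401] [-0.2724  0.7695 -0.4622]
flange nominal [255.3473 198.8589] foot [256.0724 158.566 ]
[279.6958 202.5347]
```

View pics/w7.png

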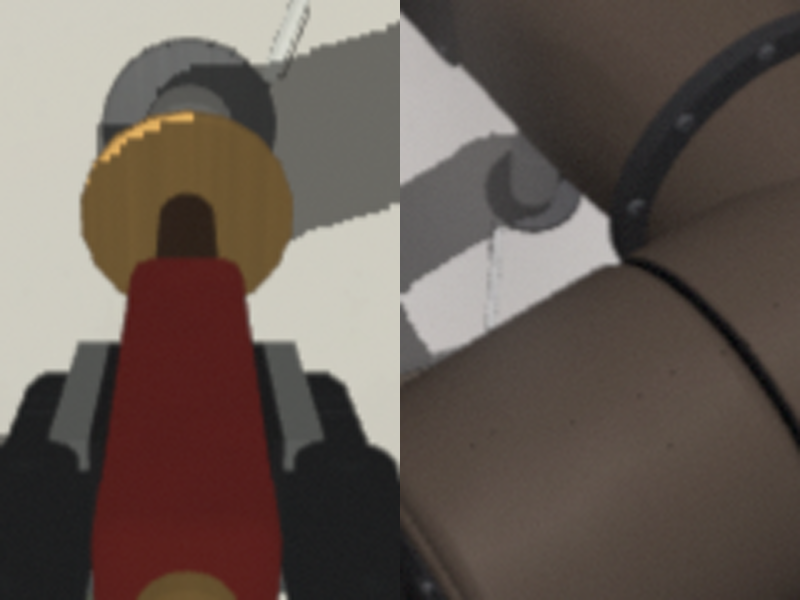

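The last view shows the flange centre at about (256,183) against 199 nominal, so the pole is tilted about 0.115 rad with its tip towards the robot. The stand's foot and tube are below it. I'll level the pole by turning the tool and lower part of the way.

Call:
{"fn": "jog_arm", "kwargs": {
  "targets": [
    [[-0.0133,0.003,0,0,-0.0733,0,-1],[0,0,0,0,0,0,-1],[0.0096,0,0.083,0,0,0,-1],[0.0096,0,0.083,0,0,0,-1],[0.0096,0,0.083,0,0,0,-1],[0,0,0,0,0,0,-1],[0,0,0,0,0,0,-1]]
  ]
}}

```text
time: 11.6
ee_pos: [0.445, -0.064, 0.2665]
tcp_rot: [[-0.993, -0.001, 0.115], [-0.001, 1.0, -0.0], [-0.115, -0.001, -0.993]]
contact_force: [0.2, 0.4, -1.6]
width: 0.246
gripper_force: 59.3
```

```bash
python3 - <<'E'
from h import *
from station import eyes,monitor
np.set_printoptions(precision=4,suppress=True)
o=monitor.get_obs();R=o['tcp_rot'];print(o['time'],o['ee_pos'],o['contact_force'],R)
p=eyes.camera_params('wrist');W=eyes.read_camera('wrist');cv2.imwrite('pics/n8.png',W)
Hp=o['ee_pos']-R[:,2]*.0187; print('H',Hp)
H=cv2.cvtColor(W,cv2.COLOR_BGR2HSV);m=cv2.inRange(H,(9,80,40),(30,255,255));m[:130]=0;m[215:]=0;m[:,:215]=0;m[:,300:]=0
n,l,s,c=cv2.connectedComponentsWithStats(m);k=1+s[1:,4].argmax();b=s[k];print('flange bbox',b)
rows=[(v,np.ptp(np.flatnonzero(l[v]==k))+1) for v in range(b[1],b[1]+b[3])];w=max(r[1] for r in rows);print('widest rows',w,[r[0] for r in rows if r[1]>=w-1])
a=np.linspace(0,2*np.pi,90)
for t in(-.05,-.025,0,.025,.05): # residual tilt, tip toward -x positive
    ax=np.array([-np.sin(t),0,-np.cos(t)]);u=np.array([np.cos(t),0,-np.sin(t)])
    C=Hp+ax*.101; q=np.array([proj(p,C+.027*(np.cos(i)*u+np.sin(i)*np.array([0,1,0]))) for i in a]); print(t,'top row',q[:,1].min(),'widest',q[q[:,0].argmin(),1],'cols',q[:,0].min(),q[:,0].max())
q=np.array([proj(p,(.4424+.045*np.cos(i),-.0649+.045*np.sin(i),.0)) for i in a]);print('foot',q.min(0),q.max(0))
print('foot dark col',[ (v,np.flatnonzero(W[v,210:310].max(1)<110)[[0,-1]]+210) for v in (110,115,120,125,130,135,140) if (W[v,210:310].max(1)<110).any()])
E
```

```text
11.6 [ 0.445  -0.064   0.2665] [ 0.2333  0.3522 -1.6223] [[-0.9934 -0.0012  0.1151]
 [-0.0012  1.     -0.0004]
 [-0.1151 -0.0006 -0.9934]]
H [ 0.4428 -0.064   0.2851]
flange bbox [ 225  153   62   55 2495]
widest rows 62 [177, 178, 179, 180, 181, 182, 183, 184, 185, 186, 187, 188, 189, 190, 191]
-0.05 top row 159.31518609846526 widest 189.42974417513133 cols 222.96388519330452 287.6841677284541
-0.025 top row 156.40576296989633 widest 186.5706471270839 cols 222.84515057825726 287.8100820320802
0 top row 153.49583349425347 widest 183.715373624879 cols 222.71711004149734 287.9452368263952
0.025 top row 150.5851170891631 widest 180.8635752557545 cols 222.57963229635362 288.0897635829179
0.05 top row 147.6733505171437 widest 178.0149159079891 cols 222.43257601885296 288.2438037172667
foot [223.5768 108.0124] [286.0213 170.2647]
foot dark col [(110, array([241, 309])), (115, array([236, 309])), (120, array([231, 309])), (125, array([228, 309])), (130, array([226, 309])), (135, array([221, 309])), (140, array([222, 309]))]
```

The pole is upright (residual tilt ≈ 0) and over the tube axis, so I'll lower it.

Call:
{"fn": "jog_arm", "kwargs": {
  "targets": [
    [[0.008,-0.003,0.061,0,0,0,-1],[0.007,0,0.061,0,0,0,-1],[0.007,0,0.061,0,0,0,-1],[0.007,0,0.061,0,0,0,-1],[0.006,0,0.05,0,0,0,-1],[0.001,0,0.008,0,0,0,-1],[0,0,0,0,0,0,-1],[0,0,0,0,0,0,-1]]
  ]
}}

```text
time: 12.45
ee_pos: [0.445, -0.0651, 0.1755]
tcp_rot: [[-0.993, -0.0, 0.117], [-0.0, 1.0, 0.0], [-0.117, 0.0, -0.993]]
contact_force: [-0.1, 0.8, -0.8]
width: 0.249
gripper_force: 59.6
```

Call:
{"fn": "jog_arm", "kwargs": {
  "targets": [
    [[0.001,0,0.007,0,0,0,-1],[0,0,0,0,0,0,-1],[0,0,0,0,0,0,-1]]
  ]
}}

```text
time: 12.75
ee_pos: [0.4452, -0.0652, 0.1736]
tcp_rot: [[-0.993, -0.0, 0.118], [-0.0, 1.0, 0.0], [-0.118, 0.0, -0.993]]
contact_force: [-1.4, 1.3, 5.5]
width: 0.247
gripper_force: 60.6
```

The flange is seated (5.5 N up). I'll release and retreat straight up.

Call:
{"fn": "jog_arm", "kwargs": {
  "targets": [
    [[0,0,0,0,0,0,1],[0,0,0,0,0,0,1],[0,0,0,0,0,0,1],[0,0,0,0,0,0,1],[0,0,0,0,0,0,1],[0,0,0,0,0,0,1],[-0.007,0,-0.06,0,0,0,1],[-0.014,0,-0.12,0,0,0,1],[-0.018,0,-0.155,0,0,0,1],[-0.018,0,-0.155,0,0,0,1]]
  ]
}}

```text
time: 13.75
ee_pos: [0.4434, -0.0656, 0.3215]
tcp_rot: [[-0.993, 0.0, 0.114], [0.0, 1.0, -0.0], [-0.114, -0.0, -0.993]]
contact_force: [1.9, 0.9, 0.4]
width: 1.0
gripper_force: 0.0
```

```bash
python3 - <<'E'
from h import *
from station import eyes,monitor
np.set_printoptions(precision=4,suppress=True)
o=monitor.get_obs();print(o['time'],o['ee_pos'],o['contact_force'],o['width'])
p=eyes.camera_params('wrist');W=eyes.read_camera('wrist');S=eyes.read_camera('side');cv2.imwrite('pics/n9.png',W)
a=np.linspace(0,2*np.pi,90)
for n,r,z in(('flange',.027,.091),('handle top c',0,.228)):
    q=np.array([proj(p,(.4424+r*np.cos(i),-.0649+r*np.sin(i),z)) for i in a]);print(n,q.min(0),q.max(0))
def bb(I,lo,hi,roi):
    H=cv2.cvtColor(I,cv2.COLOR_BGR2HSV);m=cv2.inRange(H,lo,hi);u,v,w,h=roi;k=np.zeros_like(m);k[v:v+h,u:u+w]=m[v:v+h,u:u+w]
    s=cv2.connectedComponentsWithStats(k)[2];return [tuple(map(int,r)) for r in s[1:] if r[4]>15]
print('brass',bb(W,(9,80,40),(30,255,255),(200,100,120,130)),'red',bb(W,(0,120,40),(6,255,255),(200,100,120,130)))
print('ring side',bb(S,(8,90,50),(30,255,255),(140,170,60,50)))
E
```

```text
13.75 [ 0.4434 -0.0656  0.3215] [1.9334 0.9251 0.4207] 1.000348619652916
flange [235.4861 126.5395] [276.2579 166.8192]
handle top c [256.077  182.2412] [256.077  182.2412]
brass [(236, 127, 41, 37, 904), (250, 176, 14, 14, 163)] red [(245, 149, 23, 42, 709)]
ring side [(140, 170, 60, 19, 840), (156, 192, 19, 14, 111), (140, 208, 60, 12, 296)]
```

The flange and cap sit within 1 px of their upright, seated positions, and the flap's ring hasn't moved. I'll settle, then hand in.

Call:
{"fn": "jog_arm", "kwargs": {
  "targets": [
    [[0,0,-0.1,0,0,0,1],[0,0,0,0,0,0,1],[0,0,0,0,0,0,1],[0,0,0,0,0,0,1]]
  ]
}}

```text
time: 14.25
ee_pos: [0.4402, -0.0654, 0.3489]
tcp_rot: [[-0.993, 0.0, 0.114], [0.0, 1.0, -0.0], [-0.114, 0.0, -0.993]]
contact_force: [-0.2, 0.4, 0.7]
width: 0.998
gripper_force: 0.0
```

```bash
python3 -c "
from station import env
print(env.job_done())"
```

```text
the job is handed in; nothing more can be done
None
```

The job is handed in after about 14 s of robot time: the flap was shut with the pin in its ring (about 0.06 rad by camera), and the pole is back upright in its stand with the gripper clear; the hand-in call returned no verdict.

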